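Start a circuit-board test

TASK

Run the test on the circuit board that already lies in the test fixture: switch on the red power rocker on the control box, then push the fixture's clear hood all the way down without slamming it, and then press the green start button fully in and let it come back. Pick nothing up, do not press start before its turn or the red emergency stop at all, and leave the board in its nest and the tools and parts on the bench where they lie.

Things in the scene. Friction and masses are not known exactly. Their poses are not given: they have to be found in the camera images.
- control_box: Grey control box screwed to the bench, 100 (x) x 230 (y) x 60 high, flat white top face at 60 mm. Origin: centre of its underside, on the bench; its -x side faces the robot at yaw 0. On its top, along its y: red power rocker at y = +75 mm, green start button at y = +5 mm, red mushroom emergency stop at y = -75 mm (all at x = 0). The box can stand on the robot's left or right, turned up to 0.25 rad.
- rocker (a joint): Red snap-action power rocker, 33 mm (along the box's x) x 24 mm, in a black bezel 43 x 34 mm that stands 2 mm above the box top. 0 = off: the far end (box +x), which has a white bar across it, stands up. 0.4 rad = on: that end is down, about level with the bezel, and the near end stands up. About 3.5 N down on the raised far end tips it; past the middle (0.2 rad) it snaps over by itself and stays.
- rocker_on_end (a point): Point on the upper face of the rocker's far (on) end, 15 mm from its pivot along the box's x; moves with the rocker. It stands about 68 mm above the bench when off and sinks about 6 mm when it is switched on.
- start (a joint): Travel of the green start button, m: 0 = out, 0.005 = fully in. Spring return: 1.8 N starts it moving, 4.8 N holds it fully in.
- start_top (a point): Centre of the top of the green start button (25 mm diameter, in a steel bezel of 34 mm), 75 mm above the bench when out; it is pressed straight down and stands 5 mm above its bezel when fully in.
- estop (a joint): Travel of the red emergency stop, m: 0 = out, 0.004 = fully in; not to be pressed.
- estop_top (a point): Centre of the top of the red mushroom emergency stop (40 mm diameter, yellow ring beneath), 91 mm above the bench; 80 mm from the start button.
- fixture: Board test fixture fixed to the bench: grey base 220 (x) x 240 (y) x 60 mm high with a black nest plate (top at 66 mm) and a clear hood over it. Origin: centre of its underside, on the bench; its -x side faces the robot at yaw 0. It stands on the side that the control box does not, turned up to 0.25 rad.
- hood (a joint): Angle of the clear hood, rad: 0 = fully down on the base, growing as its front edge (towards the fixture's -x) rises; starts half open at 0.6 to 1.1, stop at 1.25. Stiff friction hinge: it stays where it is left and takes about 0.15 to 0.5 N m (plus a little damping) to push down; it does not fall by itself.
- hood_hinge (a point): Middle of the hood's hinge axis, which runs along the fixture's y at the fixture's far side, 90 mm beyond its centre and 62 mm above the bench.
- hood_rail (a point): Middle of the upper face of the black grip rail along the hood's front edge (16 mm deep, 10 mm high, 196 mm wide); moves with the hood. In the hood's own frame it lies 173 mm in front of the hinge axis and 40 mm above it; with the hood down it is 102 mm above the bench. Behind the rail is the hood's clear top, 36 mm above the hinge axis when down, on which one may also push.
- board: Green circuit board under test, 100 x 130 x 3 mm with parts up to 14 mm high, lying loose in the nest of the fixture under the hood. Origin: centre of its underside.
- stripper: Wire stripper lying flat in front of the control box, black and orange handles, about 145 mm long, 50 mm wide, 17 mm high. Origin: under its middle, +x along the jaws. Leave alone.
- flux_jar: Small amber jar, 52 mm diameter, 50 mm high, standing behind the control box. Origin: centre of its underside. Leave alone.
- screwdriver: Screwdriver with red handle, 180 mm long, 26 mm high, lying in front of the fixture. Origin: under its middle, +x towards the tip. Leave alone.
- spare_board: Spare green circuit board, 80 x 110 mm, 15 mm high with its parts, lying on the bench behind the fixture. Origin: centre of its underside. Leave alone.

How it is judged:
On the way, in this order (a step that is already met when the one before it is completed fails the run):
1. the power rocker is switched on (value of joint rocker above 0.3 rad), for 0.1 s.
2. the hood is fully down (value of joint hood below 0.04 rad), for 0.1 s.
3. the start button is pressed fully in (value of joint start above 0.004 m), for 0.05 s.
At the end, for the whole second after the job is handed in: Rocker on (above 0.3 rad), hood within 0.04 rad of closed, start button pressed at least 4 mm and out again (within 1 mm), emergency stop out, board within 6 mm and stripper, jar, screwdriver and spare board within 15 mm of where they lay (value of joint rocker above 0.3 rad and value of joint hood below 0.04 rad and value of joint each of start, estop below 0.001 m and distance of board from where it was at the start of the episode below 0.006 m and distance of each of stripper, flux_jar, screwdriver, spare_board from where it was at the start of the episode below 0.015 m); the robot touches nothing.
It fails at once if start button pressed while the power is off or the hood is not down (value of joint start above 0.0025 m and (value of joint rocker below 0.2 rad or value of joint hood above 0.06 rad)).
It fails at once if emergency stop pressed (value of joint estop above 0.0015 m).
It fails at once if hood slammed (faster than 4 rad/s) (velocity of joint hood below -4 rad/s).
It fails at once if the board under test lifted or shifted in its nest (distance of board from where it was at the start of the episode above 0.006 m).
It fails at once if a tool or part on the bench moved or lifted by more than 15 mm (distance of any of stripper, flux_jar, screwdriver, spare_board from where it was at the start of the episode above 0.015 m).
It also fails if it takes over 58 s, if anything falls off the work surface, if the arm or the gripper's body presses on something with over 40 N, if the wrist force passes 120 N, or if a joint passes its speed limit or range.

ROBOT

A 7-joint arm with a two-finger parallel gripper is mounted at the origin on the work surface. World frame = base frame: x ahead of the robot, y to its left, z up, the work surface at z = 0. Lengths are in m, angles in rad, forces in N, time in s.
With the tool pointing down it reaches from about 0.425 to 0.875 m from the base axis. Payload 4.7 kg.
Tool frame: the origin (TCP) lies on the centre line of the jaws, within the pads' length; the fingertips stand 22 mm ahead of it and the grasp point (between the pads) lies 3 mm ahead of it (ctrl.tcp_to_tips is the z of the fingertips in the tool frame, in m); z points along the fingers, y is the direction in which the jaws open and shut (so a half turn about z gives the same grasp; the last joint's range is limited). The gripper opens to 87 mm and grips with 3 to 60 N. Pads are 19 mm wide; open, the fingers measure 117 mm over their backs; the gripper's body (75 mm by 190 mm) begins 51 mm behind the grasp point.
Start: joints at [1.269, 0.321, -0.07, 1.45, 0.023, 1.371, -0.057], TCP at [0.202, -0.618, 0.245] pointing down, gripper open.
Joint ranges: [-2.86, 2.86], [-0.3, 2.09], [-1.38, 1.24], [0.06, 2.45], [-1.56, 4.7], [0.09, 2.05], [-2.69, 2.69]. Speed limits (rad/s): [2.57, 2.57, 3.14, 3.14, 3.14, 3.14, 3.14].

INTERFACE

Orientations are given as a rotation vector (axis times angle).
In Python, from bench import ctrl, cams gives the robot as it stands.
- The arm moves only by the tool move_arm, never from a script. Its argument "deltas" is a list of rows, each an object with "linear": the shift along the tool's x, y, z as a fraction of full scale, a list of three; "turn": the turn, a rotation vector about the tool's x, y, z as a fraction of full scale, a list of three; "claw": the closure, from 0 (fully open) to 1 (shut). In form: [{"linear": [tx, ty, tz], "turn": [wx, wy, wz], "claw": claw}, ...]. A call has 1 to 20 rows; each row shifts and turns the commanded pose from where the row before left it, along the tool's axes as they then stand; what a row does not reach is not made up. Full scale, the value 1, is 0.03 m for a shift and 4 degrees for a turn. A row lasts 1/12 s, in which the tool goes at most 41.7 mm and 7.16 degrees, less where a joint would pass 70% of its speed; a pose out of reach is approached as far as the arm can. A call with a number of a shift or a turn outside -1 to 1 is refused whole. A call with a gripper value outside its range is refused whole. The fingers move at their own pace and stop on an object; "grip_force" is the grip in N (left out, the last holds). Time passes only in rows, so rows that do not move let the fingers close. It gives the time, the measured TCP pose, the force and the opening at its end, in the units of the state.
- ctrl.get_state(): the state, without advancing time (a new reading comes with each control period).
- cams.get_image(name): name is "scene" or "top" or "wrist"; returns a dict with "image" (480x640x3 uint8, red, green, blue), "K" (3x3 intrinsics, pixels), "world_from_camera" (4x4, takes a point from camera to world coordinates); the wrist camera has in their place "tool_from_camera" (4x4, takes a point from camera to tool coordinates, whose origin is the TCP and whose axes are the flange's). Camera axes: x right, y down, z forward; pixel columns grow to the right and rows downward; lengths in m; the calibration is good to about 2 mm. The wrist camera is an equidistant fisheye: a pixel r from the principal point sees the ray r / f radians off the axis. A picture is of the moment at which its call begins: read the wrist's pose just before it. There is no depth.
- ctrl.close_job(): hands the job in, once; it reports no verdict.
The state is a dict: "time": time; "joint_positions": joint angles; "qd": joint speeds; "joint_torque": joint torques, N m; "position": TCP position; "tool_rot": TCP orientation; "ft_force": force on the tool from outside, world axes, zero at the start; "torque": the same for the moment, N m; "grip_width": opening from 0.0 (shut) to 1.0 (fully open).
Only numpy, scipy, OpenCV 4.12 (cv2) and the standard library are available. Lean on these libraries where they do the work, as an engineer would, in place of code of your own. Each camera call takes 0.05 s, during which the arm holds its last target. There are 200 camera calls.

## Working session

There is one attempt and no reset: what is moved stays moved. The work goes in short steps, Python scripts to look and compute and a tool call to move; the robot and the scene stay as the last step left them, time stands still between calls to the robot, and variables do not carry over. Pictures are saved under pics/ and viewed, about 8 in all and at most 12, crops included, and the job is handed in when it is done.

Besides the shell and the picture viewer there is one more tool, called after "Call:" as name([rows], argument=value, ...), one row to a line, values as JSON. move_arm: Moves the arm, as the interface text tells. Shift numbers are shares of 0.03 m and turn numbers shares of 4 degrees, none past 1 either way. Its arguments: {"type":"object","properties":{"deltas":{"type":"array"},"grip_force":{"type":"number"}},"required":["deltas"]}

```bash
mkdir -p pics; python3 - <<'E'
from bench import ctrl,cams
import cv2,numpy as np
s=ctrl.get_state();print(s)
for n in("scene","top"):
    d=cams.get_image(n);cv2.imwrite(f"pics/{n}0.png",d["image"][...,::-1]);print(n,d["K"],d["world_from_camera"])
    np.savez(f"{n}.npz",K=d["K"],T=d["world_from_camera"])
E
```

```text
{'time': 0.0, 'joint_positions': array([ 1.26909766,  0.3217737 , -0.07010206,  1.45167259,  0.02264392,
        1.37078353, -0.05689354]), 'qd': array([ 0.00026001,  0.00017736,  0.00019488, -0.00224359,  0.00010144,
        0.00085386, -0.00060318]), 'joint_torque': array([ 3.51922199e-04, -4.91285491e+01, -4.03824449e-01, -3.12525880e+01,
       -6.40320126e-02,  4.37951123e-02,  1.70802819e-04]), 'position': array([ 0.20166773, -0.61739162,  0.24349484]), 'tool_rot': array([-3.10071672e+00, -4.93809892e-01,  6.66070221e-04]), 'ft_force': array([ 0.12967953, -0.05900189, -0.10637222]), 'torque': array([ 0.05668085,  0.0090518 , -0.01906546]), 'grip_width': 0.9985064313697458}
scene [[435.06849811   0.         315.87626664]
 [  0.         435.06849811 241.07003244]
 [  0.           0.           1.        ]] [[ 0.80035394  0.34619439 -0.48947219  0.98411339]
 [ 0.59950816 -0.46875365  0.64873723 -0.55908872]
 [-0.00485269 -0.81266196 -0.58271519  0.58904151]
 [ 0.          0.          0.          1.        ]]
top [[572.23301187   0.         324.8616996 ]
 [  0.         572.23301187 244.62686392]
 [  0.           0.           1.        ]] [[-0.00871751 -0.99828781  0.0578399   0.51333771]
 [-0.99990017  0.0093456   0.01059746  0.0081721 ]
 [-0.01111986 -0.05774174 -0.99826962  1.21724411]
 [ 0.          0.          0.          1.        ]]
```

View pics/top0.png

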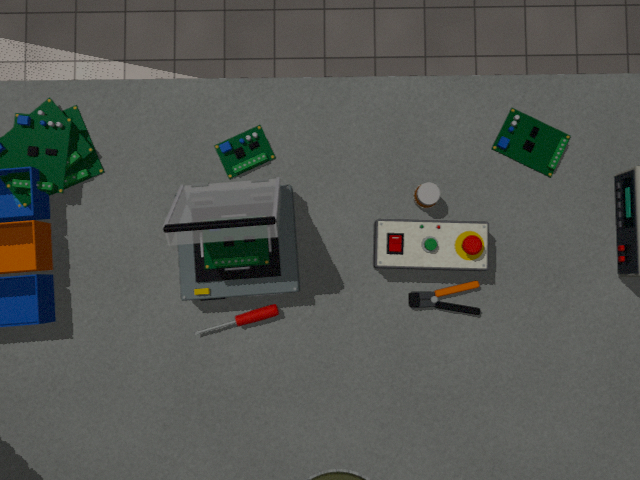

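View pics/scene0.png

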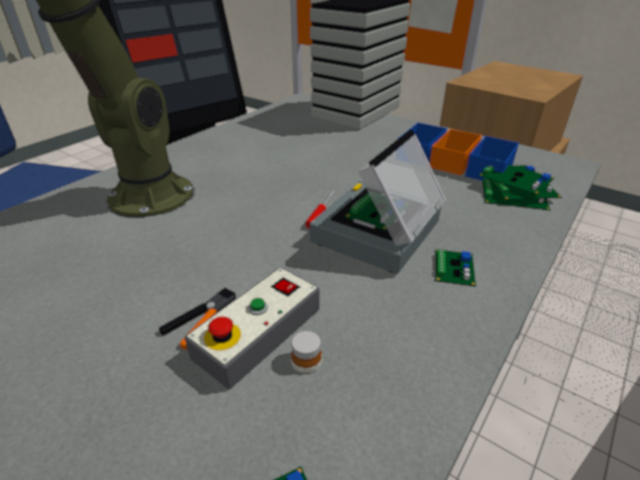

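The top view shows the control box on the right: rocker at (396,244), start at (431,244), e-stop at (472,244). The fixture is on the left, with rail ends at about (166,229) and (274,222). The scene view agrees. I'll turn these into world positions and get an enlarged crop.

```bash
cat > h.py <<'E'
import numpy as np
def ray(n,u,v,z):
    f=np.load(f"{n}.npz");K,T=f["K"],f["T"]
    d=T[:3,:3]@np.linalg.solve(K,[u,v,1]);o=T[:3,3];return o+d*(z-o[2])/d[2]
def proj(n,p):
    f=np.load(f"{n}.npz");K,T=f["K"],f["T"]
    c=K@(T[:3,:3].T@(np.array(p)-T[:3,3]));return c[:2]/c[2]
E
python3 - <<'E'
from h import *
import cv2
for k,u,v,z in[("rocker",396,244,.065),("start",431,244,.075),("estop",472,244,.091),("boxFL",377,266,.06),("boxFR",487,269,.06),("boxBL",378,220,.06),("boxBR",489,222,.06),("fxBR",291,187,.06),("fxFR",298,291,.06),("fxFL",181,299,.06)]:
    print(k,ray("top",u,v,z).round(4))
i=cv2.imread("pics/top0.png")
a=cv2.resize(i[205:285,365:500],None,fx=5,fy=5,interpolation=2)
b=cv2.resize(i[170:310,155:310],None,fx=4,fy=4,interpolation=2)[:,:]
cv2.imwrite("pics/ca.png",a);cv2.imwrite("pics/cb.png",b)
E
```

```text
rocker [ 0.58   -0.1229  0.065 ]
start [ 0.5788 -0.1915  0.075 ]
estop [ 0.5771 -0.2692  0.091 ]
boxFL [ 0.5362 -0.0845  0.06  ]
boxFR [ 0.5282 -0.3057  0.06  ]
boxBL [ 0.6294 -0.0878  0.06  ]
boxBR [ 0.6232 -0.3122  0.06  ]
fxBR [0.6987 0.0885 0.06  ]
fxFR [0.4872 0.0755 0.06  ]
fxFL [0.4731 0.3121 0.06  ]
```

View pics/ca.png

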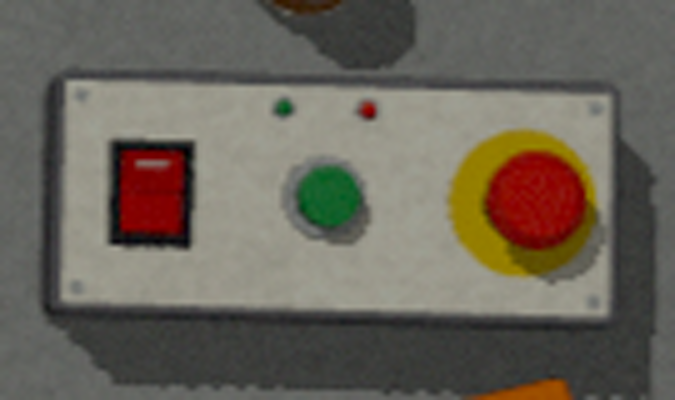

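View pics/cb.png

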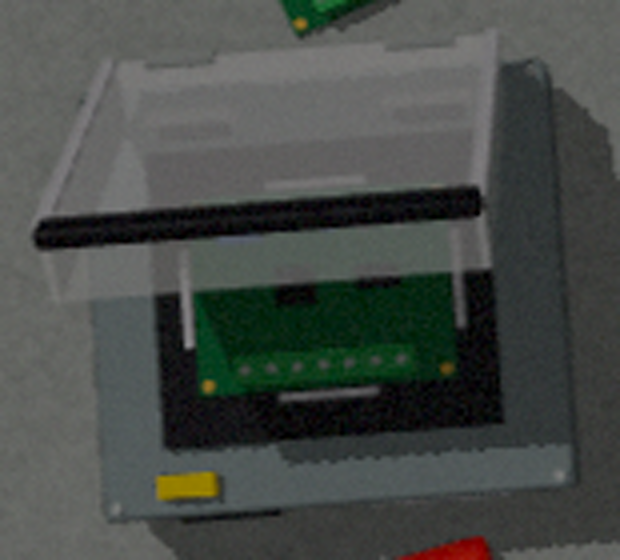

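Crop a: start top at full-image (430.8,244.2), rocker centre at (395.2,243.6) with its white bar on the far side (rocker off), e-stop at (472.2,245). Crop b: rail ends at about (165,228.5) and (275,221). I'll square and close the gripper, then compute targets.

Call:
move_arm([
  {"linear": [0, 0, 0], "turn": [0, 0, 1], "claw": 1},
  {"linear": [0, 0, 0], "turn": [0, 0, 1], "claw": 1},
  {"linear": [0, 0, 0], "turn": [0, 0, 1], "claw": 1},
  {"linear": [0, 0, 0], "turn": [0, 0, 1], "claw": 1},
  {"linear": [0, 0, 0], "turn": [0, 0, 1], "claw": 1},
  {"linear": [0, 0, 0], "turn": [0, 0, 0], "claw": 1},
  {"linear": [0, 0, 0], "turn": [0, 0, 0], "claw": 1},
  {"linear": [0, 0, 0], "turn": [0, 0, 0], "claw": 1},
], grip_force=10)

```text
time: 0.77
position: [0.2018, -0.6177, 0.2443]
tool_rot: [-3.141, 0.049, 0.0]
ft_force: [0.6, -0.5, 0.6]
grip_width: 0.478
```

```bash
cat >> h.py <<'E'
from scipy.spatial.transform import Rotation as Ro
def to(p):
    from bench import ctrl
    s=ctrl.get_state();R=Ro.from_rotvec(s["tool_rot"]).as_matrix()
    return (R.T@(np.array(p)-s["position"])/.03).round(2)
def rail(q,h=(.675,.206)):
    a=q+.2273;x=np.array([1,.06]);return np.r_[np.array(h)-x*.1776*np.cos(a),.062+.1776*np.sin(a)]
E
python3 - <<'E'
from h import *
from bench import ctrl
s=ctrl.get_state();print(s["position"],Ro.from_rotvec(s["tool_rot"]).as_matrix().round(3),s["grip_width"],s["time"],ctrl.tcp_to_tips)
c=ray("top",395.2,243.6,.064);b=ray("top",395.4,237.6,.068);st=ray("top",430.8,244.2,.075);e=ray("top",472.2,245,.091)
print(c,b,st,e)
for q in(.6,.7,.8,.9,1,1.1):print(q,proj("top",rail(q)),proj("scene",rail(q)))
print("units to above rocker",to([b[0],b[1],.15]))
E
```

```text
[ 0.20184778 -0.61772186  0.2442616 ] [[ 1.    -0.031 -0.   ]
 [-0.031 -1.     0.   ]
 [-0.    -0.    -1.   ]] 0.478247907729874 0.7667 0.022
[ 0.58090298 -0.12142777  0.064     ] [ 0.592748   -0.12157083  0.068     ] [ 0.5783936  -0.19111829  0.075     ] [ 0.57514613 -0.26951659  0.091     ]
0.6 [224.82523781 255.5229998 ] [368.42753936 156.26087567]
0.7 [223.19004365 247.6001217 ] [374.53007234 152.77653861]
0.8 [221.6397736  238.96215888] [381.20961808 149.94473473]
0.9 [220.19949148 229.71661134] [388.41283807 147.82526486]
1 [218.89318577 219.98791518] [396.07451724 146.47231108]
1.1 [217.74298757 209.91479107] [404.1174469  145.93243873]
units to above rocker [ 12.5  -16.94   3.15]
```

Call:
move_arm([
  {"linear": [0.7, -0.9, 0], "turn": [0, 0, 0], "claw": 1},
  {"linear": [0.7, -0.9, 0], "turn": [0, 0, 0], "claw": 1},
  {"linear": [0.7, -0.9, 0], "turn": [0, 0, 0], "claw": 1},
  {"linear": [0.7, -0.9, 0], "turn": [0, 0, 0], "claw": 1},
  {"linear": [0.7, -0.9, 0], "turn": [0, 0, 0], "claw": 1},
  {"linear": [0.7, -0.9, 0], "turn": [0, 0, 0], "claw": 1},
  {"linear": [0.7, -0.9, 0], "turn": [0, 0, 0], "claw": 1},
  {"linear": [0.7, -0.9, 0], "turn": [0, 0, 0], "claw": 1},
  {"linear": [0.7, -0.9, 0], "turn": [0, 0, 0], "claw": 1},
  {"linear": [0.7, -0.9, 0], "turn": [0, 0, 0], "claw": 1},
  {"linear": [0.7, -0.9, 0], "turn": [0, 0, 0], "claw": 1},
  {"linear": [0.7, -0.9, 0], "turn": [0, 0, 0], "claw": 1},
  {"linear": [0.7, -0.9, 0], "turn": [0, 0, 0], "claw": 1},
  {"linear": [0.7, -0.9, 0], "turn": [0, 0, 0], "claw": 1},
  {"linear": [0.7, -0.9, 0], "turn": [0, 0, 0], "claw": 1},
  {"linear": [0.7, -0.9, 0], "turn": [0, 0, 0], "claw": 1},
  {"linear": [0.7, -0.9, 0], "turn": [0, 0, 0], "claw": 1},
  {"linear": [0.6, -0.74, 0.5], "turn": [0, 0, 0], "claw": 1},
  {"linear": [0, -0.9, 0.5], "turn": [0, 0, 0], "claw": 1},
  {"linear": [0, 0, 0], "turn": [0, 0, 0], "claw": 1},
])

```text
time: 2.43
position: [0.5931, -0.1141, 0.2114]
tool_rot: [-3.136, 0.035, 0.007]
ft_force: [-0.1, 1.7, -0.1]
grip_width: 0.003
```

```bash
python3 - <<'E'
from h import *
from bench import ctrl,cams
import cv2
s=ctrl.get_state();print(s["position"],s["tool_rot"],s["grip_width"],s["time"])
print(to([.594,-.1215,.112]))
d=cams.get_image("wrist");print(d["K"],d["tool_from_camera"]);cv2.imwrite("pics/w1.png",d["image"][...,::-1])
E
```

```text
[ 0.5930737  -0.11405859  0.21138947] [-3.13555566  0.03505276  0.00733127] 0.0025562736745906155 2.4333
[0.05 0.27 3.31]
[[371.64829954   0.         314.6439628 ]
 [  0.         371.64829954 243.04592475]
 [  0.           0.           1.        ]] [[-6.26004835e-04 -9.64638028e-01 -2.63577472e-01  7.28677226e-02]
 [ 9.99999799e-01 -5.77221921e-04 -2.62520513e-04 -6.11628181e-04]
 [ 1.01094575e-04 -2.63577584e-01  9.64638195e-01 -1.39995588e-01]
 [ 0.00000000e+00  0.00000000e+00  0.00000000e+00  1.00000000e+00]]
```

View pics/w1.png

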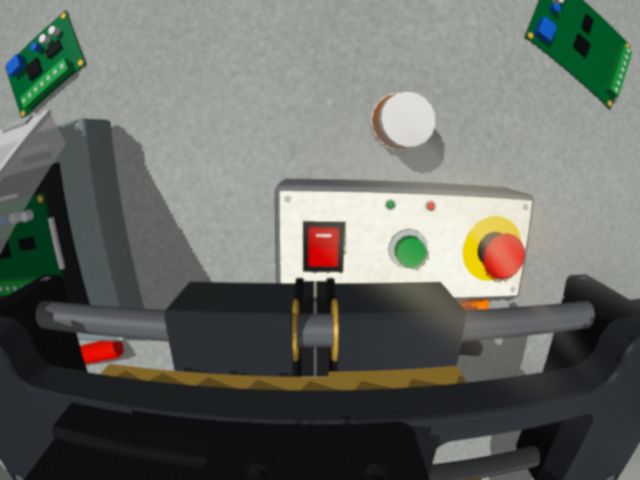

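The wrist picture shows the rocker centre at about (324,247), its white bar at (323,236), the start button at (410,252) and the e-stop at (501,256). Next I'll convert these to world positions, with the arm now settled.

```bash
cat >> h.py <<'E'
def wray(s,u,v,z):
    M=np.array([[-6.26e-4,-.964638,-.263577,.0728677],[1,-5.77e-4,-2.6e-4,-6.1e-4],[1e-4,-.2635776,.964638,-.1399956]])
    p=np.array([u-314.644,v-243.046]);r=np.hypot(*p);t=r/371.648
    d=np.r_[p/r*np.sin(t),np.cos(t)];R=Ro.from_rotvec(s["tool_rot"]).as_matrix()
    o=s["position"]+R@M[:,3];d=R@M[:,:3]@d;return o+d*(z-o[2])/d[2]
E
python3 - <<'E'
from h import *
s=dict(position=np.array([ 0.5930737 ,-0.11405859 , 0.21138947]),tool_rot=[-3.13555566 , 0.03505276 , 0.00733127])
print(wray(s,324,247,.064),wray(s,323,236,.068),wray(s,410,252,.075))
from bench import ctrl
s=ctrl.get_state();print(s["position"],s["tool_rot"],to([.594,-.1215,.110]))
E
```

```text
[ 0.58328371 -0.11982359  0.064     ] [ 0.59346723 -0.1191293   0.068     ] [ 0.58082342 -0.18791515  0.075     ]
[ 0.59299962 -0.11773333  0.21267312] [-3.13858436  0.03956769  0.00550916] [0.05 0.13 3.42]
```

Call:
move_arm([
  {"linear": [0, 0.1, 0.8], "turn": [0, 0, 0], "claw": 1},
  {"linear": [0, 0, 0.8], "turn": [0, 0, 0], "claw": 1},
  {"linear": [0, 0, 0.8], "turn": [0, 0, 0], "claw": 1},
  {"linear": [0, 0, 0.7], "turn": [0, 0, 0], "claw": 1},
  {"linear": [0, 0, 0.3], "turn": [0, 0, 0], "claw": 1},
  {"linear": [0, 0, 0], "turn": [0, 0, 0], "claw": 1},
  {"linear": [0, 0, 0], "turn": [0, 0, 0], "claw": 1},
  {"linear": [0, 0, 0], "turn": [0, 0, 0], "claw": 1},
  {"linear": [0, 0, 0], "turn": [0, 0, 0], "claw": 1},
])

```text
time: 3.23
position: [0.5946, -0.1258, 0.1145]
tool_rot: [3.14, -0.052, 0.005]
ft_force: [-0.3, -0.8, 1.1]
grip_width: 0.006
```

Call:
move_arm([
  {"linear": [0, -0.15, 0.3], "turn": [0, 0, 0], "claw": 1},
  {"linear": [0, 0, 0.3], "turn": [0, 0, 0], "claw": 1},
  {"linear": [0, 0, 0.15], "turn": [0, 0, 0], "claw": 1},
  {"linear": [0, 0, 0.1], "turn": [0, 0, 0], "claw": 1},
  {"linear": [0, 0, 0.1], "turn": [0, 0, 0], "claw": 1},
  {"linear": [0, 0, 0.1], "turn": [0, 0, 0], "claw": 1},
  {"linear": [0, 0, 0], "turn": [0, 0, 0], "claw": 1},
  {"linear": [0, 0, 0], "turn": [0, 0, 0], "claw": 1},
  {"linear": [0, 0, 0], "turn": [0, 0, 0], "claw": 1},
])

```text
time: 3.98
position: [0.5936, -0.1205, 0.0851]
tool_rot: [3.14, -0.052, -0.001]
ft_force: [-10.2, 3.3, 24.4]
grip_width: 0.005
```

Call:
move_arm([
  {"linear": [0, 0, -0.5], "turn": [0, 0, 0], "claw": 1},
  {"linear": [0, 0, -1], "turn": [0, 0, 0], "claw": 1},
  {"linear": [0, 0, -1], "turn": [0, 0, 0], "claw": 1},
  {"linear": [0, 0, -1], "turn": [0, 0, 0], "claw": 1},
  {"linear": [0, 0, 0], "turn": [0, 0, 0], "claw": 1},
  {"linear": [0, 0, 0], "turn": [0, 0, 0], "claw": 1},
  {"linear": [0, 0, 0], "turn": [0, 0, 0], "claw": 1},
])

```text
time: 4.57
position: [0.593, -0.1211, 0.1852]
tool_rot: [3.141, -0.053, -0.002]
ft_force: [-0.9, 0.2, 0.0]
grip_width: 0.003
```

```bash
python3 - <<'E'
from h import *
from bench import ctrl,cams
import cv2
s=ctrl.get_state();print(s["position"],s["ft_force"],s["time"])
d=cams.get_image("wrist");cv2.imwrite("pics/w2.png",cv2.resize(d["image"][170:300,260:440,::-1],None,fx=4,fy=4,interpolation=2))
E
```

```text
[ 0.59301436 -0.1210846   0.18523496] [-0.86683692  0.1929742   0.03621876] 4.5667
```

View pics/w2.png

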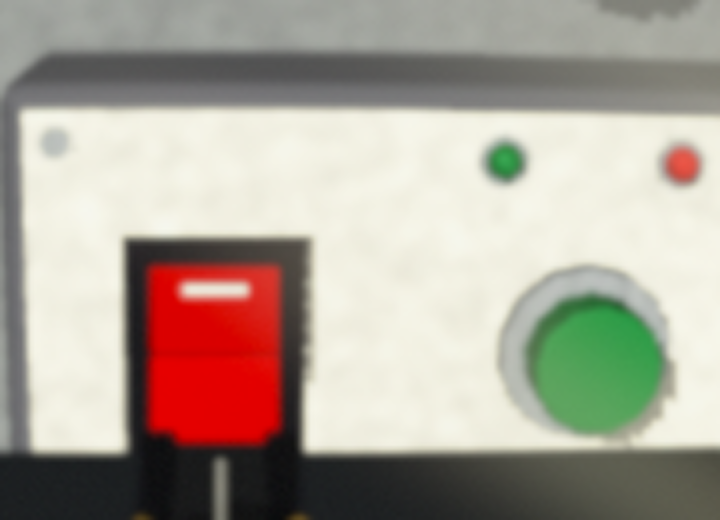

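The crop shows the rocker's bar at about (215,290), but the near end is hidden, so its state is unclear. I'll compare before and after from the fixed cameras.

```bash
python3 - <<'E'
from h import *
from bench import ctrl,cams
import cv2
n=cams.get_image("scene")["image"][...,::-1];o=cv2.imread("pics/scene0.png");f=lambda i:cv2.resize(i[265:320,245:320],None,fx=5,fy=5,interpolation=2)
w=cv2.imread("pics/w1.png");r=lambda i:cv2.resize(i,(375,275),interpolation=2)
t=cams.get_image("top")["image"][...,::-1];t0=cv2.imread("pics/top0.png")
cv2.imwrite("pics/cmp.png",np.vstack([np.hstack([f(o),f(n)]),np.hstack([r(t0[224:264,371:425]),r(t[224:264,371:425])])]))
E
```

```text
(no output)
```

View pics/cmp.png

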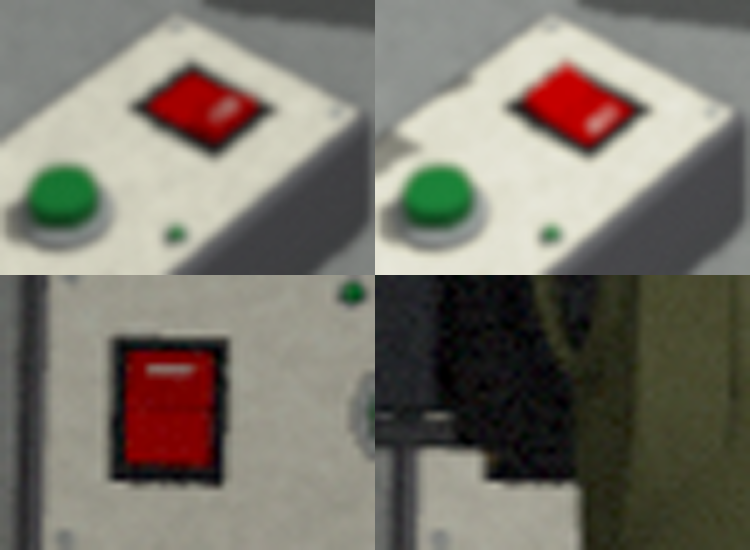

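The comparison shows the rocker's near end standing up and the barred end sunk, so the power is on. Now I'll plan the hood arc.

```bash
python3 - <<'E'
from h import *
from bench import ctrl
s=ctrl.get_state();R=Ro.from_rotvec(s["tool_rot"]).as_matrix()
up=[s["position"][0],s["position"][1],.3]
P=[up]
def T(q,off=0):
    r=rail(q);f=np.array([np.cos(q),.06,-np.sin(q)])  # toward hinge along face
    n=np.array([np.sin(q),0,np.cos(q)])
    return r+.005*f+off*n+np.array([.0095,0,.022])
a=T(.95,.02);P.append([a[0],a[1],.3]);P.append(a)
P+= [T(q) for q in np.arange(.95,-.06,-.1)]
prev=s["position"]
for p in P:
    p=np.array(p);print(p.round(3),(R.T@(p-prev)/.03).round(2));prev=p
E
```

```text
[ 0.593 -0.121  0.3  ] [-0.01 -0.   -3.86]
[0.636 0.202 0.3  ] [  1.07 -10.81   0.  ]
[0.636 0.202 0.256] [0.   0.   1.48]
[0.619 0.202 0.244] [-0.54  0.02  0.39]
[0.604 0.201 0.237] [-0.52  0.05  0.25]
[0.589 0.2   0.228] [-0.49  0.05  0.3 ]
[0.575 0.199 0.218] [-0.46  0.04  0.34]
[0.562 0.199 0.206] [-0.42  0.04  0.39]
[0.551 0.198 0.193] [-0.38  0.04  0.43]
[0.54  0.197 0.179] [-0.34  0.03  0.46]
[0.532 0.197 0.164] [-0.29  0.03  0.5 ]
[0.524 0.196 0.149] [-0.24  0.02  0.52]
[0.519 0.196 0.132] [-0.19  0.02  0.54]
[0.515 0.196 0.116] [-0.13  0.01  0.56]
```

Call:
move_arm([
  {"linear": [0, 0, -1], "turn": [0, 0, 0], "claw": 1},
  {"linear": [0, 0, -1], "turn": [0, 0, 0], "claw": 1},
  {"linear": [0, 0, -1], "turn": [0, 0, 0], "claw": 1},
  {"linear": [0, 0, -0.9], "turn": [0, 0, 0], "claw": 1},
  {"linear": [0.1, -0.9, 0], "turn": [0, 0, 0], "claw": 1},
  {"linear": [0.1, -0.9, 0], "turn": [0, 0, 0], "claw": 1},
  {"linear": [0.1, -0.9, 0], "turn": [0, 0, 0], "claw": 1},
  {"linear": [0.1, -0.9, 0], "turn": [0, 0, 0], "claw": 1},
  {"linear": [0.1, -0.9, 0], "turn": [0, 0, 0], "claw": 1},
  {"linear": [0.1, -0.9, 0], "turn": [0, 0, 0], "claw": 1},
  {"linear": [0.1, -0.9, 0], "turn": [0, 0, 0], "claw": 1},
  {"linear": [0.1, -0.9, 0], "turn": [0, 0, 0], "claw": 1},
  {"linear": [0.1, -0.9, 0], "turn": [0, 0, 0], "claw": 1},
  {"linear": [0.1, -0.9, 0], "turn": [0, 0, 0], "claw": 1},
  {"linear": [0.1, -0.9, 0], "turn": [0, 0, 0], "claw": 1},
  {"linear": [0, -0.9, 0], "turn": [0, 0, 0], "claw": 1},
  {"linear": [0, 0, 0], "turn": [0, 0, 0], "claw": 1},
  {"linear": [0, 0, 0], "turn": [0, 0, 0], "claw": 1},
  {"linear": [0, 0, 0], "turn": [0, 0, 0], "claw": 1},
  {"linear": [0, 0, 0], "turn": [0, 0, 0], "claw": 1},
])

```text
time: 6.38
position: [0.6377, 0.1999, 0.3023]
tool_rot: [3.14, -0.056, -0.001]
ft_force: [-0.4, 0.0, -0.1]
grip_width: 0.006
```

```bash
python3 - <<'E'
from h import *
from bench import ctrl,cams
import cv2
s=ctrl.get_state();print(s["position"],s["tool_rot"],s["ft_force"],to([.636,.202,.256]))
d=cams.get_image("scene");cv2.imwrite("pics/s2.png",cv2.resize(d["image"][60:280,270:500,::-1],None,fx=2.5,fy=2.5,interpolation=2))
E
```

```text
[0.63772795 0.19985749 0.30231948] [ 3.13958545e+00 -5.58599446e-02 -1.13265887e-03] [-0.37674073  0.0231652  -0.1195884 ] [-0.06 -0.07  1.54]
```

View pics/s2.png

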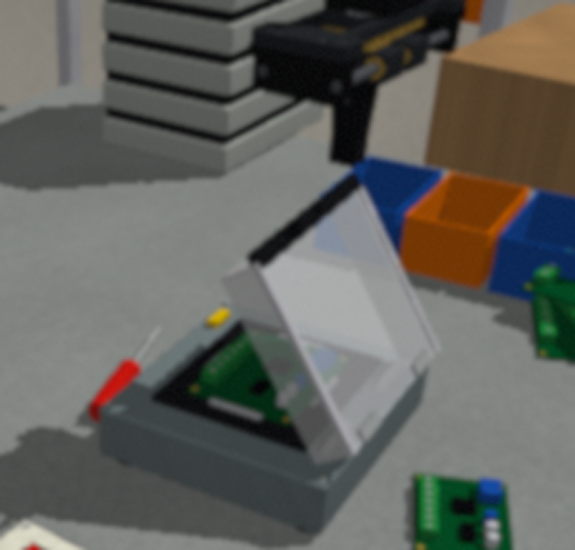

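The fingertips (345,160 in the crop) are clear above and behind the rail. I'll lower and start the arc.

Call:
move_arm([
  {"linear": [0, 0, 0.7], "turn": [0, 0, 0], "claw": 1},
  {"linear": [0, 0, 0.7], "turn": [0, 0, 0], "claw": 1},
  {"linear": [0, 0, 0.1], "turn": [0, 0, 0], "claw": 1},
  {"linear": [-0.3, 0, 0.2], "turn": [0, 0, 0], "claw": 1},
  {"linear": [-0.3, 0, 0.2], "turn": [0, 0, 0], "claw": 1},
  {"linear": [-0.26, 0, 0.12], "turn": [0, 0, 0], "claw": 1},
  {"linear": [-0.26, 0, 0.13], "turn": [0, 0, 0], "claw": 1},
  {"linear": [-0.25, 0, 0.15], "turn": [0, 0, 0], "claw": 1},
  {"linear": [-0.24, 0, 0.15], "turn": [0, 0, 0], "claw": 1},
  {"linear": [-0.23, 0, 0.17], "turn": [0, 0, 0], "claw": 1},
  {"linear": [-0.23, 0, 0.17], "turn": [0, 0, 0], "claw": 1},
  {"linear": [-0.21, 0, 0.2], "turn": [0, 0, 0], "claw": 1},
  {"linear": [-0.21, 0, 0.2], "turn": [0, 0, 0], "claw": 1},
])

```text
time: 7.52
position: [0.5618, 0.2044, 0.2068]
tool_rot: [3.141, -0.052, -0.001]
ft_force: [-0.2, -1.5, 1.7]
grip_width: 0.013
```

Call:
move_arm([
  {"linear": [-0.19, 0.03, 0.22], "turn": [0, 0, 0], "claw": 1},
  {"linear": [-0.19, 0.03, 0.22], "turn": [0, 0, 0], "claw": 1},
  {"linear": [-0.17, 0.03, 0.23], "turn": [0, 0, 0], "claw": 1},
  {"linear": [-0.17, 0.03, 0.23], "turn": [0, 0, 0], "claw": 1},
  {"linear": [-0.15, 0.03, 0.25], "turn": [0, 0, 0], "claw": 1},
  {"linear": [-0.14, 0, 0.25], "turn": [0, 0, 0], "claw": 1},
  {"linear": [-0.12, 0, 0.26], "turn": [0, 0, 0], "claw": 1},
  {"linear": [-0.12, 0, 0.26], "turn": [0, 0, 0], "claw": 1},
  {"linear": [-0.1, 0, 0.27], "turn": [0, 0, 0], "claw": 1},
  {"linear": [-0.09, 0, 0.27], "turn": [0, 0, 0], "claw": 1},
  {"linear": [0, 0, 0], "turn": [0, 0, 0], "claw": 1},
  {"linear": [0, 0, 0], "turn": [0, 0, 0], "claw": 1},
])

```text
time: 8.52
position: [0.5189, 0.2011, 0.1327]
tool_rot: [3.141, -0.052, -0.002]
ft_force: [-0.2, 0.2, 0.2]
grip_width: 0.004
```

Call:
move_arm([
  {"linear": [-0.05, 0, 0.15], "turn": [0, 0, 0], "claw": 1},
  {"linear": [-0.03, 0, 0.1], "turn": [0, 0, 0], "claw": 1},
  {"linear": [0, 0, 0.05], "turn": [0, 0, 0], "claw": 1},
  {"linear": [0, 0, 0.05], "turn": [0, 0, 0], "claw": 1},
  {"linear": [0, 0, 0], "turn": [0, 0, 0], "claw": 1},
  {"linear": [0, 0, 0], "turn": [0, 0, 0], "claw": 1},
  {"linear": [0, 0, 0], "turn": [0, 0, 0], "claw": 1},
])

```text
time: 9.1
position: [0.517, 0.2015, 0.1243]
tool_rot: [3.141, -0.052, 0.0]
ft_force: [-2.5, -2.0, 8.2]
grip_width: 0.005
```

Call:
move_arm([
  {"linear": [0, 0, 0.1], "turn": [0, 0, 0], "claw": 1},
  {"linear": [0, 0, 0], "turn": [0, 0, 0], "claw": 1},
  {"linear": [0, 0, 0], "turn": [0, 0, 0], "claw": 1},
  {"linear": [0, 0, 0], "turn": [0, 0, 0], "claw": 1},
])

```text
time: 9.43
position: [0.5171, 0.2016, 0.124]
tool_rot: [3.14, -0.052, 0.001]
ft_force: [-8.4, -5.2, 24.5]
grip_width: 0.005
```

The hood stopped firmly at TCP z 0.124, which is rail top 0.102, its closed height. Now retreat and go above the start button.

Call:
move_arm([
  {"linear": [0, 0, -0.5], "turn": [0, 0, 0], "claw": 1},
  {"linear": [0, 0, -1], "turn": [0, 0, 0], "claw": 1},
  {"linear": [0, 0, -1], "turn": [0, 0, 0], "claw": 1},
  {"linear": [0, 0, -0.7], "turn": [0, 0, 0], "claw": 1},
  {"linear": [0.2, 1, 0], "turn": [0, 0, 0], "claw": 1},
  {"linear": [0.2, 1, 0], "turn": [0, 0, 0], "claw": 1},
  {"linear": [0.2, 1, 0], "turn": [0, 0, 0], "claw": 1},
  {"linear": [0.2, 1, 0], "turn": [0, 0, 0], "claw": 1},
  {"linear": [0.2, 1, 0], "turn": [0, 0, 0], "claw": 1},
  {"linear": [0.2, 1, 0], "turn": [0, 0, 0], "claw": 1},
  {"linear": [0.2, 1, 0], "turn": [0, 0, 0], "claw": 1},
  {"linear": [0.2, 1, 0], "turn": [0, 0, 0], "claw": 1},
  {"linear": [0.2, 1, 0], "turn": [0, 0, 0], "claw": 1},
  {"linear": [0.2, 1, 0], "turn": [0, 0, 0], "claw": 1},
  {"linear": [0.2, 1, 0], "turn": [0, 0, 0], "claw": 1},
  {"linear": [0.2, 1, 0], "turn": [0, 0, 0], "claw": 1},
  {"linear": [0.1, 1, 0], "turn": [0, 0, 0], "claw": 1},
  {"linear": [0, 0, 0], "turn": [0, 0, 0], "claw": 1},
  {"linear": [0, 0, 0], "turn": [0, 0, 0], "claw": 1},
  {"linear": [0, 0, 0], "turn": [0, 0, 0], "claw": 1},
])

```text
time: 11.1
position: [0.579, -0.1901, 0.2158]
tool_rot: [-3.14, 0.052, 0.0]
ft_force: [0.0, -0.4, 0.9]
grip_width: 0.006
```

```bash
python3 - <<'E'
from h import *
from bench import ctrl,cams
import cv2
d=cams.get_image("wrist");d=cams.get_image("wrist");s=ctrl.get_state();print(s["position"],s["tool_rot"],to([.579,-.190,.11]))
sc=cams.get_image("scene")["image"][60:280,270:500,::-1]
w=d["image"][...,::-1]
cv2.imwrite("pics/w3.png",np.hstack([w[170:310,230:520].repeat(1,0),np.zeros((140,0,3),np.uint8)]))
cv2.imwrite("pics/both.png",np.hstack([cv2.resize(w[170:320,280:430],(400,400),interpolation=2),cv2.resize(sc,(400,400),interpolation=2)]))
E
```

```text
[ 0.57924713 -0.18901887  0.21611594] [-3.14057396e+00  4.81342367e-02 -2.83467213e-04] [-0.01  0.04  3.54]
```

View pics/both.png

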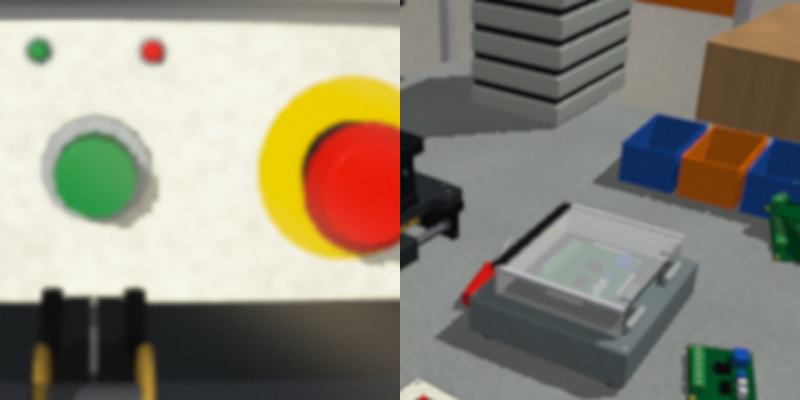

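The hood lies flat and closed, and the button is in line with the fingers. Press start.

Call:
move_arm([
  {"linear": [0, 0, 0.7], "turn": [0, 0, 0], "claw": 1},
  {"linear": [0, 0, 0.8], "turn": [0, 0, 0], "claw": 1},
  {"linear": [0, 0, 0.8], "turn": [0, 0, 0], "claw": 1},
  {"linear": [0, 0, 0.7], "turn": [0, 0, 0], "claw": 1},
  {"linear": [0, 0, 0.4], "turn": [0, 0, 0], "claw": 1},
  {"linear": [0, 0, 0.2], "turn": [0, 0, 0], "claw": 1},
  {"linear": [0, 0, 0.2], "turn": [0, 0, 0], "claw": 1},
  {"linear": [0, 0, 0.15], "turn": [0, 0, 0], "claw": 1},
  {"linear": [0, 0, 0.1], "turn": [0, 0, 0], "claw": 1},
  {"linear": [0, 0, 0.1], "turn": [0, 0, 0], "claw": 1},
  {"linear": [0, 0, 0], "turn": [0, 0, 0], "claw": 1},
  {"linear": [0, 0, 0], "turn": [0, 0, 0], "claw": 1},
  {"linear": [0, 0, 0], "turn": [0, 0, 0], "claw": 1},
])

```text
time: 12.33
position: [0.5797, -0.1908, 0.0927]
tool_rot: [3.141, -0.052, 0.003]
ft_force: [-1.0, 1.5, 5.0]
grip_width: 0.002
```

Call:
move_arm([
  {"linear": [0, 0, 0.08], "turn": [0, 0, 0], "claw": 1},
  {"linear": [0, 0, 0], "turn": [0, 0, 0], "claw": 1},
  {"linear": [0, 0, 0], "turn": [0, 0, 0], "claw": 1},
  {"linear": [0, 0, 0], "turn": [0, 0, 0], "claw": 1},
])

```text
time: 12.67
position: [0.5798, -0.1909, 0.0923]
tool_rot: [3.14, -0.052, 0.003]
ft_force: [-5.5, 3.1, 16.7]
grip_width: 0.002
```

The force rose to 16.7 N with no further travel, so the button is fully in. Release and rise.

Call:
move_arm([
  {"linear": [0, 0, -0.3], "turn": [0, 0, 0], "claw": 1},
  {"linear": [0, 0, -0.7], "turn": [0, 0, 0], "claw": 1},
  {"linear": [0, 0, -1], "turn": [0, 0, 0], "claw": 1},
  {"linear": [0, 0, -1], "turn": [0, 0, 0], "claw": 1},
  {"linear": [0, 0, -1], "turn": [0, 0, 0], "claw": 1},
  {"linear": [0, 0, 0], "turn": [0, 0, 0], "claw": 1},
  {"linear": [0, 0, 0], "turn": [0, 0, 0], "claw": 1},
  {"linear": [0, 0, 0], "turn": [0, 0, 0], "claw": 1},
  {"linear": [0, 0, 0], "turn": [0, 0, 0], "claw": 1},
])

```text
time: 13.42
position: [0.578, -0.191, 0.2075]
tool_rot: [-3.141, 0.052, 0.004]
ft_force: [-0.3, -0.4, -0.1]
grip_width: 0.004
```

```bash
python3 - <<'E'
from bench import ctrl,cams
import cv2
d=cams.get_image("scene");s=ctrl.get_state();print(s["position"],s["ft_force"])
cv2.imwrite("pics/end.png",cv2.resize(d["image"][120:400,130:500,::-1],None,fx=2,fy=2,interpolation=2))
E
```

```text
[ 0.57798303 -0.19094641  0.20732008] [ 0.18948267  0.02573551 -0.67310815]
```

View pics/end.png

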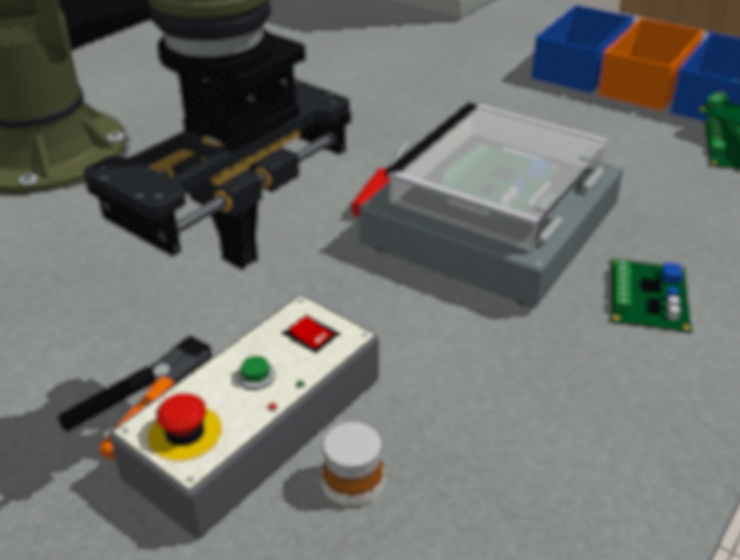

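The final picture shows the rocker on, the hood down, the start button out, the loose items where they lay and the arm clear.

```bash
python3 -c "
from bench import ctrl
print(ctrl.close_job())"
```

```text
the job is handed in; nothing more can be done
None
```

I switched the power rocker on, pushed the hood down along its arc (about 0.6 rad/s commanded), then pressed the start button and let it come back. I handed the job in at about 13.5 s; it reported no verdict.

- **Rocker:** the before and after pictures show the far end sunk and the near end up. I pressed a little harder than needed, reaching about 24 N on the fingertips.
- **Hood:** it met a firm stop with the rail top at 0.102 m, its closed height, and the picture shows it flat. The closing push also reached about 24 N.
- **Start button:** it went in about 4.7 mm by tip height. The force then rose to 17 N with almost no further travel, so I took it as fully in.
- **End state:** the last picture shows the button out, the emergency stop untouched, the loose items apparently in place and the arm clear, with contact force near zero. I judged the positions of the board and tools by eye and did not measure them.
- **Disagreement:** the top and wrist cameras differed by about 3 mm on the button and rocker positions, which was within what pressing them needed.

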